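# Pin the sample rack for transport

### The job

The trolley is about to be wheeled away: push the sample-tube rack carriage gently home against its stop, then take the quick-release pin from its pot with its side button squeezed in, find the clamp's hole by feel and slide the pin down through the aligned holes until its collar rests on the clamp, without forcing it. Let go so that the button springs out and the pin locks, and leave everything else where it stands.

Things in the scene. Friction and masses are not known exactly. Their poses are not given: they have to be found in the camera images.
- dock: Rack dock fixed to the trolley top: 290 x 120 x 6 mm aluminium base plate with a clamp at its far end and a sliding tube-rack carriage before it. Origin on the trolley top under hole_mark; +x is the way the carriage is pushed home, z up; the plate spans x -235 to 55, y -60 to 60 mm. Forces: to push the carriage 5 to 15 N, never 40 N; pin on dock 3 to 6 N, set down at 15 mm/s or slower; 50 N there is too much.
- hole_mark (a point): Drawn centre of the hole mouth in the clamp's top face, 66 mm above the trolley top; axes as the dock's. Clamp, rails and carriage are bolted on together through slots: they, and the real hole, may sit up to 8 mm off along the dock's x and also up to 8 mm along its y (not turned, height exact, and they stay there). The hole is vertical, 14 mm across, hardly chamfered.
- clamp_mid (a point): 14 mm under hole_mark, middle of the clamp: two level grey plates 52 (x) x 50 mm (y) centred on the real hole, 8 mm thick (58 to 66 and 38 to 46 mm above the trolley top), a hole in both, joined by a wall 26 to 36 mm beyond the hole. The carriage's tongue, 30 mm wide, runs between them at 48 to 56 mm; its 14.5 mm hole is in line only with the carriage home. Below it is open.
- carriage (a joint): How far the rack carriage stands out from its stop (m): 0 = home, holes in line; at the start 0.025 to 0.055. It slides with about 4 N of friction and stays where it is left; at the stop it is rigid.
- push_mark (a point): Drawn centre, 60 mm above the trolley top, of the carriage's front face when home; fixed to the dock, axes as the dock's. The face stands as far towards dock -x of it as joint carriage says (give or take the 8 mm of hole_mark): an upright aluminium plate 90 mm wide, 26 to 92 mm above the trolley top; push along +x. Behind it a white rack of eight capped tubes, up to 111 mm high, 73 to 123 mm before the hole when home.
- pot: White parking pot, fixed: 70 x 70 x 56 mm block with a 25 mm hole in its top; origin under its centre. The pin hangs upright in it by its collar.
- pin_grip (a point): Centre of the pin's grip, on its axis (z, up), 29 mm above the collar's underside; 85 mm above the trolley top while parked. Steel block 24 mm wide in the pin's x, y -12 to 6 mm, 5 to 51 mm above the collar's underside. On its +y side a thumb button stands out to y 17 mm, 12 mm squeezed in. Pinch from above along the pin's y: 29 mm across, 24 mm squeezed and then centred on the axis. About 0.17 kg.
- pin_seat (a point): Centre of the underside of the pin's collar (32 mm across, 5 mm thick), which rests on the clamp when home. Below it a shaft 12 mm across, tapering from 40.5 mm below the collar to 10.4 mm across at the tip, 50 mm below. The pin hangs with up to 2 mm of side play in the pot.
- pin_dogs (a point): Middle of the two lock dogs, 30.5 to 38.5 mm below the collar's underside, on the pin's +y and -y sides, 6 mm wide. With the button out they stand out to 10 mm from the axis and do not pass the hole; with it squeezed in they are inside the shaft. With the pin home they lie 2.5 mm below the lower plate.
- button (a joint): How far the pin's flat aluminium side button (18 mm wide, 36 mm high) is squeezed in (m): 0 = out, pin locked; 0.005 = fully in, dogs withdrawn. Its spring pushes out with 3 N when out and 8 N when in: grip with 20 to 40 N.
- sanitizer: White bottle, 70 mm across, 190 mm high, loose; origin under its centre. Leave it alone.
- wipes: White canister, 84 mm across, 150 mm high, loose; origin under its centre. Leave it alone.
- cup: Small capped specimen jar, 44 mm across, 55 mm high, loose; origin under its centre. Leave it alone.
- tape: Blue roll of tape lying flat, 48 mm across, 20 mm high, loose; origin under its centre. Leave it alone.
- tray: Steel tray 160 x 120 x 35 mm, loose; origin under its centre. Leave it alone.
There are look-alikes about, which are no part of the job. There is more than one size of the part that bears pin_grip; the job needs the largest.

How it is judged:
By the outcome, as a careful person would: the job done as asked, in the order asked, and still so for the second after the job is handed in, with the robot touching nothing.
It also fails if it takes over 72 s, if anything falls off the work surface, if the arm or the gripper's body presses on something with over 40 N, if the wrist force passes 120 N, or if a joint passes its speed limit or range.

### The arm

A 6-joint arm with a two-finger parallel gripper is mounted at the origin on the work surface. World frame = base frame: x ahead of the robot, y to its left, z up, the work surface at z = 0. Lengths are in m, angles in degrees, forces in N, time in s.
With the tool pointing down it reaches from about 0.3 to 1 m from the base axis. Payload 5.1 kg.
Tool frame: the origin (TCP) lies on the mounting face of the last link; the fingertips stand 190 mm ahead of it and the grasp point (between the pads) lies 171 mm ahead of it; z points along the fingers, y is the line along which they close (so a half turn about z gives the same grasp; the last joint's range is limited). The gripper opens to 95 mm and grips with 3 to 60 N. Pads are 20 mm wide; open, the fingers measure 119 mm over their backs; the gripper's body (75 mm by 180 mm) begins 59 mm behind the grasp point.
Start: joints at [62.303, 7.093, 94.555, -0, 78.352, -4.733], TCP at [0.254, 0.598, 0.405] pointing down, gripper open.
Joint ranges: [-149.61, 149.61], [-58.7, 133.49], [1.44, 155.28], [-77.14, 257.14], [18.33, 153.61], [-166.67, 166.67]. Speed limits (degrees/s): [147.25, 147.25, 180, 180, 180, 180].

### API

Orientations are given as a 3x3 rotation matrix whose columns are the frame's x, y, z axes.
In Python, from cell import readout, imaging, workorder, nets gives the robot as it stands. The module is installed in compiled form; this text tells all that it offers.
- The arm moves only by the tool carry_out, never from a script. Its argument "commands" is a list of rows, each an object with "rot": the turn, a rotation vector about the world's x, y, z in degrees, a list of three; "offset": the shift along the world's x, y, z in mm, a list of three; "hand": the closure in counts, from 0 (fully open) to 255 (shut). In form: [{"rot": [rx, ry, rz], "offset": [tx, ty, tz], "hand": hand}, ...]. A call has 1 to 12 rows; each row is the pose to reach, as a shift and turn from the pose commanded when the call began; what a row does not reach only later rows make up. A row lasts 1/12 s, in which the tool goes at most 41.7 mm and 7.16 degrees, less where a joint would pass 70% of its speed; a pose out of reach is approached as far as the arm can. A call with a gripper value outside its range is refused whole. The fingers move at their own pace and stop on an object; the grip force is fixed at half the most. Time passes only in rows, so rows that repeat a pose let the fingers close. It gives the time, the measured TCP pose, the force, the opening and the grip force at its end, in the units of the state.
- readout.observe(): the state, without advancing time (a new reading comes with each control period).
- imaging.capture(name): name is "scene" or "top" or "wrist"; returns a dict with "frame" (400x640x3 uint8, red, green, blue), "intrinsics" (3x3 intrinsics, pixels), "xyz" and "attitude" of the camera in the world. Camera axes: x right, y up, looking along -z (the intrinsics and any distortion apply to the point x, -y, -z); pixel columns grow to the right and rows downward; lengths in m; the calibration is good to about 2 mm. The wrist camera is an equidistant fisheye: a pixel r from the principal point sees the ray r / f radians off the axis. A picture is of the moment at which its call begins. There is no depth.
- workorder.job_done(): hands the job in; it is judged then, once.
Trained networks look in a picture, given as the dict that the camera call returned (one of the last four; its "shot" number tells which), for a name from the list of things; names that differ only in an ending like _2 or _b are one class to them, and where a whole thing is asked for, a point or a joint stands for the part that bears it (a point fixed in the world has none). Each returns a list of dicts, best first, with "conf" (0 to 1); they miss things now and then, are a little off and sometimes report something else, mostly with a low value. They report only what shows in the picture. A call takes as long as a camera call. They do not tell look-alikes from the thing itself.
- nets.outline_of(picture, thing): "mask" (400x640 bool, what is visible of it) and "uv" ([column, row] in pixels, amid what is visible of it).
- nets.tip_of(picture, thing): "uv" ([column, row] in pixels: a listed point, or the origin of a listed thing).
The state is a dict: "time": time; "joint_pos": joint angles; "joint_vel": joint speeds; "joint_torque": joint torques, N m; "position": TCP position; "ee_rot": TCP orientation; "force": force on the tool from outside, world axes, zero at the start; "ft_torque": the same for the moment, N m; "finger_gap": finger opening in m; "finger_force": force on a finger pad.
Only numpy, scipy, OpenCV 4.12 (cv2) and the standard library are available. Lean on these libraries where they do the work, as an engineer would, in place of code of your own. Each camera call takes 0.05 s, during which the arm holds its last target. There are 200 camera calls.

## Working session

There is one attempt and no reset: what is moved stays moved. The work goes in short steps, Python scripts to look and compute and a tool call to move; the robot and the scene stay as the last step left them, time stands still between calls to the robot, and variables do not carry over. Pictures are saved under pics/ and viewed, at most 10 in all, crops included, and the job is handed in when it is done.

Besides the shell and the picture viewer there is one more tool, called after "Request:" as a command line: name --argument value ..., lists and objects as JSON in quotes. carry_out: Moves the arm, as the interface text tells. Its arguments: {"type":"object","properties":{"commands":{"type":"array"}},"required":["commands"]}

```bash
mkdir -p pics; cat > h.py <<'E'
import numpy as np, cv2
from cell import readout, imaging, workorder, nets
def cap(n,save=None):
    p=imaging.capture(n)
    if save: cv2.imwrite('pics/'+save+'.png',p['frame'][:,:,::-1])
    return p
def ray(p,uv,fish=False):
    K=np.array(p['intrinsics']);x=(uv[0]-K[0,2])/K[0,0];y=(uv[1]-K[1,2])/K[1,1]
    if fish:
        r=np.hypot(x,y);d=np.array([x/r*np.sin(r),-y/r*np.sin(r),-np.cos(r)]) if r>1e-9 else np.array([0,0,-1.])
    else: d=np.array([x,-y,-1.])
    d=np.array(p['attitude'])@d
    return np.array(p['xyz']),d/np.linalg.norm(d)
def atz(p,uv,z,fish=False):
    o,d=ray(p,uv,fish);return o+d*(z-o[2])/d[2]
def proj(p,X,fish=False):
    K=np.array(p['intrinsics']);c=np.array(p['attitude']).T@(np.array(X)-np.array(p['xyz']))
    a=np.array([c[0],-c[1]]);dz=-c[2]
    if fish:
        r=np.hypot(*a);a=a/r*np.arctan2(r,dz)
    else: a=a/dz
    return np.array([K[0,0]*a[0]+K[0,2],K[1,1]*a[1]+K[1,2]])
E
python3 - <<'E'
from h import *
np.set_printoptions(precision=4,suppress=True)
print(readout.observe())
for n in ['scene','top','wrist']:
    p=cap(n,n+'0');print(n,p['intrinsics'],p['xyz'],p['attitude'],[k for k in p])
    for t,z in [('dock',0),('hole_mark',.066),('push_mark',.06),('pot',0),('pin_grip',.085),('pin_seat',.056),('sanitizer',0),('wipes',0),('cup',0),('tape',0),('tray',0)]:
        for d in nets.tip_of(p,t)[:4]: print(t,round(d['conf'],2),np.round(d['uv'],1),atz(p,d['uv'],z,n=='wrist'))
a=[cv2.imread(f'pics/{n}0.png') for n in('scene','top')]
E
```

```text
{'time': 0.0, 'joint_pos': array([62.3027,  7.1336, 94.6336,  0.0004, 78.3524, -4.7328]), 'joint_vel': array([0.0544, 0.0574, 0.0936, 0.0287, 0.0525, 0.1261]), 'joint_torque': array([ -0.0017, -41.7582, -35.9936,   0.0772,   0.049 ,  -0.0002]), 'position': array([0.2535, 0.5983, 0.4035]), 'ee_rot': array([[-0.9207,  0.3902, -0.001 ],
       [ 0.3902,  0.9207, -0.0018],
       [ 0.0002, -0.0021, -1.    ]]), 'force': array([-0.6601, -0.5096, -0.4381]), 'ft_torque': array([0.0249, 0.0149, 0.0166]), 'finger_force': 0.0, 'finger_gap': 0.09510123003379893}
scene [[393.8488   0.     323.8196]
 [  0.     393.8488 199.8298]
 [  0.       0.       1.    ]] [ 1.2591 -0.2445  0.8813] [[ 0.3502 -0.6873  0.6364]
 [ 0.9365  0.2701 -0.2236]
 [-0.0182  0.6743  0.7383]] ['frame', 'intrinsics', 'xyz', 'attitude', 'shot']
dock 0.72 [386.  224.2] [ 0.6529  0.1548 -0.    ]
hole_mark 0.85 [389.1 210.8] [0.6593 0.1537 0.066 ]
push_mark 0.65 [365.8 173.1] [0.4955 0.1596 0.06  ]
push_mark 0.55 [174.4 287.5] [ 0.6849 -0.4233  0.06  ]
push_mark 0.36 [459.3 182.3] [0.631  0.3966 0.06  ]
pot 0.93 [271.1 262.3] [ 0
[... 1265 characters left out ...]
38 [372.3 188.6] [ 0.5711 -0.1639  0.085 ]
pin_seat 0.59 [403.9 164.2] [ 0.6523 -0.2754  0.056 ]
pin_seat 0.55 [372.6 189. ] [ 0.5758 -0.1683  0.056 ]
sanitizer 0.82 [183.8 196.9] [0.5938 0.4539 0.    ]
wipes 0.79 [450.2 173.3] [ 0.6275 -0.4389  0.    ]
cup 0.62 [320.8 195.9] [ 0.5732 -0.0016  0.    ]
tape 0.41 [315.4 158.3] [0.7037 0.0101 0.    ]
tray 0.63 [451.6 238.7] [ 0.4092 -0.4191  0.    ]
wrist [[309.7069   0.     316.9319]
 [  0.     309.7069 196.3992]
 [  0.       0.       1.    ]] [0.1924 0.6236 0.3838] [[ 0.3908 -0.8932 -0.2224]
 [ 0.9205  0.3794  0.0936]
 [ 0.0008 -0.2413  0.9704]] ['frame', 'intrinsics', 'xyz', 'attitude', 'shot']
tray 0.68 [ 25. 361.] [ 0.4012 -0.3771  0.    ]
```

View pics/scene0.png

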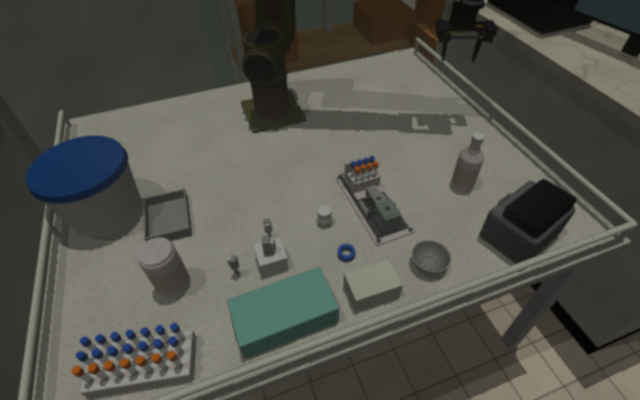

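```bash
python3 - <<'E'
import cv2
a=cv2.imread('pics/scene0.png')[195:315,190:310];b=cv2.imread('pics/top0.png')[90:260,230:460]
cv2.imwrite('pics/c1.png',cv2.resize(a,(600,600),interpolation=2));cv2.imwrite('pics/c2.png',cv2.resize(b,None,fx=3.4,fy=3.4,interpolation=2))
E
```

```text
(no output)
```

View pics/c1.png

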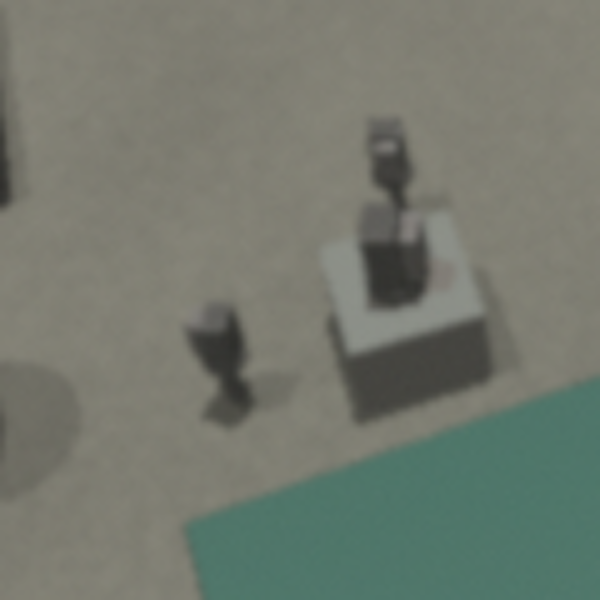

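View pics/c2.png

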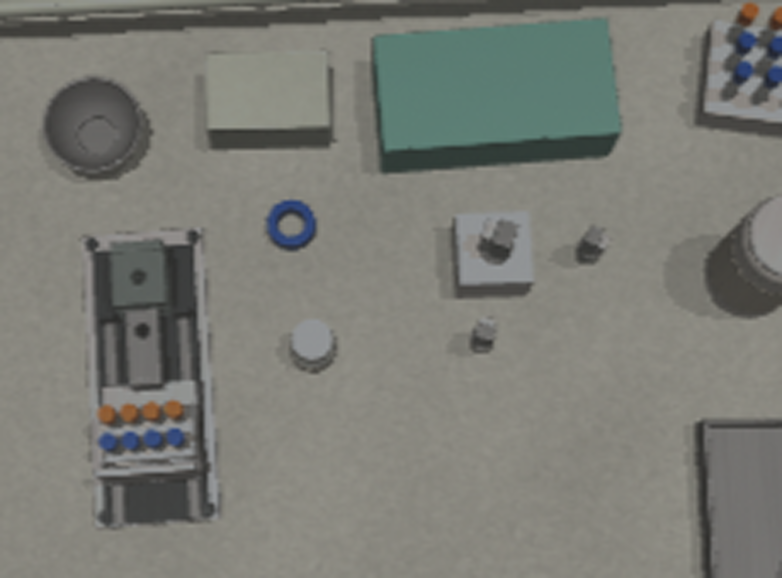

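The three pins in the scene image are at (268,242) in the pot, (268,225) free-standing and (233,263) free-standing. The one in the pot is clearly the largest and hangs by its collar, so it is the one to use. Its button is on the right side, roughly world +y. The dock is at about (380,200), with the carriage out towards the robot.

```bash
python3 - <<'E'
from h import *
np.set_printoptions(precision=4,suppress=True)
p=cap('top')
c=lambda x,y:(230+x/3.4-.35,90+y/3.4-.35)
q=[atz(p,c(*k),.006) for k in [(90,237),(196,230),(105,523),(213,516)]]
print(q); 
d=(q[0]+q[1]-q[2]-q[3])[:2];print(np.degrees(np.arctan2(d[1],d[0])),np.linalg.norm(d)/2)
for n,k,z in [('clamphole',(139,277),.066),('tonguehole',(142,331),.056),('faceL',(97,470),.092),('faceR',(199,466),.092),('faceL2',(97,463),.092),('pintop',(506,231),.107),('clTL',(112,243),.066),('clTR',(163,241),.066),('clBL',(113,307),.066),('clBR',(166,303),.066)]: print(n,atz(p,c(*k),z))
E
```

```text
[array([0.7089, 0.2098, 0.006 ]), array([0.7105, 0.1046, 0.006 ]), array([0.4255, 0.201 , 0.006 ]), array([0.4268, 0.098 , 0.006 ])]
1.5477725257415207 0.28368079842695804
clamphole [0.6494 0.155  0.066 ]
tonguehole [0.5995 0.1547 0.056 ]
faceL [0.4655 0.1942 0.092 ]
faceR [0.4644 0.1024 0.092 ]
faceL2 [0.4719 0.194  0.092 ]
pintop [ 0.6642 -0.1877  0.107 ]
clTL [0.684  0.1796 0.066 ]
clTR [0.6834 0.1313 0.066 ]
clBL [0.6217 0.1801 0.066 ]
clBR [0.6229 0.1303 0.066 ]
```

Request:
carry_out --commands '[{"rot": [0, 0, 0], "offset": [20, -35, 0], "hand": 0}, {"rot": [0, 0, 0], "offset": [40, -70, 0], "hand": 0}, {"rot": [0, 0, 0], "offset": [60, -105, 0], "hand": 0}, {"rot": [0, 0, 0], "offset": [80, -140, 0], "hand": 0}, {"rot": [0, 0, 5], "offset": [100, -175, 0], "hand": 60}, {"rot": [0, 0, 10], "offset": [120, -210, 0], "hand": 120}, {"rot": [0, 0, 15], "offset": [140, -245, 0], "hand": 255}, {"rot": [0, 0, 20], "offset": [160, -280, 0], "hand": 255}, {"rot": [0, 0, 23], "offset": [180, -315, 0], "hand": 255}, {"rot": [0, 0, 23], "offset": [200, -350, 0], "hand": 255}, {"rot": [0, 0, 23], "offset": [220, -385, 0], "hand": 255}, {"rot": [0, 0, 23], "offset": [240, -420, 0], "hand": 255}]'

```text
time: 2.85
position: [0.4941, 0.1765, 0.4051]
ee_rot: [[-1.0, -0.001, 0.001], [-0.001, 1.0, 0.0], [-0.001, 0.0, -1.0]]
force: [0.4, 0.0, 0.3]
finger_gap: 0.047
finger_force: 0.0
```

View wrist.

```bash
python3 - <<'E'
from h import *
np.set_printoptions(precision=4,suppress=True)
p=cap('wrist','w1');print(p['xyz'],p['attitude'])
for t,z in [('dock',0),('hole_mark',.066),('push_mark',.06),('pin_grip',.085),('pin_seat',.056)]:
    for d in nets.tip_of(p,t)[:4]: print(t,round(d['conf'],2),np.round(d['uv'],1),atz(p,d['uv'],z,True))
cv2.imwrite('pics/w1b.png',cv2.resize(cv2.imread('pics/w1.png'),(800,500),interpolation=2))
E
```

```text
[0.4276 0.1753 0.3842] [[ 0.0001 -0.9701 -0.2426]
 [ 1.      0.0004 -0.0012]
 [ 0.0012 -0.2426  0.9701]]
dock 0.77 [299.8 286.7] [0.6562 0.1514 0.    ]
dock 0.7 [189.3 238.5] [ 0.585 -0.005 -0.   ]
hole_mark 0.75 [295.9 313.4] [0.6563 0.1497 0.066 ]
push_mark 0.77 [294.7 205. ] [0.5183 0.1515 0.06  ]
pin_grip 0.4 [ 81.2 243.9] [ 0.567 -0.136  0.085]
pin_grip 0.23 [299.1 312.1] [0.6407 0.155  0.085 ]
pin_seat 0.38 [ 88.8 241.6] [ 0.5757 -0.1483  0.056 ]
pin_seat 0.29 [291.5 204.4] [0.5187 0.1477 0.056 ]
```

View pics/w1b.png

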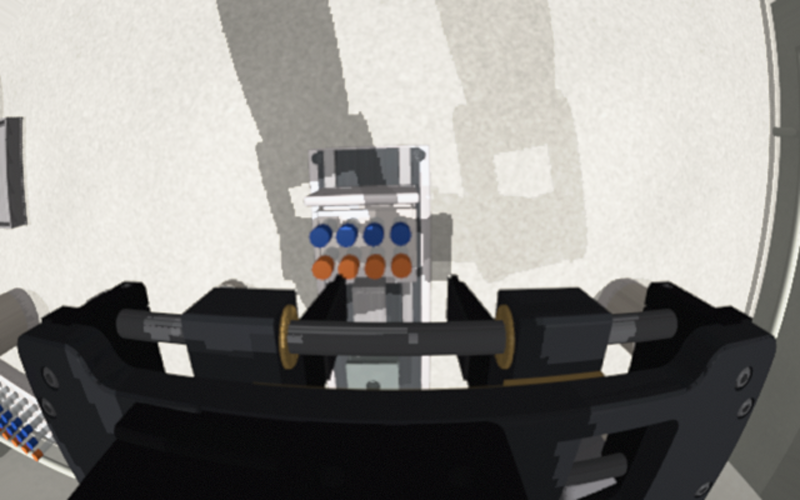

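Wrist view: the carriage face plate rim runs at row ~155–163, columns 245–335 of the original. The clamp hole is at about (298,308).

```bash
python3 - <<'E'
from h import *
np.set_printoptions(precision=4,suppress=True)
p=cap('wrist');f=lambda x,y,z:print(x,y,atz(p,(x/1.25-.1,y/1.25-.1),z,True))
f(373,384,.066)
for q in [(308,199),(418,197),(308,206),(418,204),(362,192),(362,198),(362,204)]: f(*q,.092)
E
```

```text
373 384 [0.645  0.1556 0.066 ]
308 199 [0.4623 0.1101 0.092 ]
418 197 [0.4613 0.1946 0.092 ]
308 206 [0.4678 0.1099 0.092 ]
418 204 [0.4667 0.1947 0.092 ]
362 192 [0.4575 0.1522 0.092 ]
362 198 [0.4621 0.1522 0.092 ]
362 204 [0.4667 0.1521 0.092 ]
```

Request:
carry_out --commands '[{"rot": [0, 0, 1.5], "offset": [-35, -13, 0], "hand": 255}, {"rot": [0, 0, 1.5], "offset": [-69, -26, -10], "hand": 255}, {"rot": [0, 0, 1.5], "offset": [-69, -26, -45], "hand": 255}, {"rot": [0, 0, 1.5], "offset": [-69, -26, -85], "hand": 255}, {"rot": [0, 0, 1.5], "offset": [-69, -26, -120], "hand": 255}, {"rot": [0, 0, 1.5], "offset": [-69, -26, -145], "hand": 255}, {"rot": [0, 0, 1.5], "offset": [-69, -26, -160], "hand": 255}, {"rot": [0, 0, 1.5], "offset": [-64, -26, -160], "hand": 255}, {"rot": [0, 0, 1.5], "offset": [-58, -26, -160], "hand": 255}, {"rot": [0, 0, 1.5], "offset": [-54, -26, -160], "hand": 255}, {"rot": [0, 0, 1.5], "offset": [-52, -26, -160], "hand": 255}]'

```text
time: 4.12
position: [0.4432, 0.1531, 0.247]
ee_rot: [[-1.0, -0.028, 0.004], [-0.028, 1.0, 0.001], [-0.004, 0.001, -1.0]]
force: [0.9, -0.1, 0.4]
finger_gap: 0.0004
finger_force: 0.0
```

Request:
carry_out --commands '[{"rot": [0, 0, 0], "offset": [2, 0, 0], "hand": 255}, {"rot": [0, 0, 0], "offset": [4, 0, 0], "hand": 255}, {"rot": [0, 0, 0], "offset": [6, 0, 0], "hand": 255}, {"rot": [0, 0, 0], "offset": [8, 0, 0], "hand": 255}, {"rot": [0, 0, 0], "offset": [10, 0, 0], "hand": 255}, {"rot": [0, 0, 0], "offset": [12, 0, 0], "hand": 255}, {"rot": [0, 0, 0], "offset": [14, 0, 0], "hand": 255}, {"rot": [0, 0, 0], "offset": [16, 0, 0], "hand": 255}]'

```text
time: 4.78
position: [0.4576, 0.1526, 0.2447]
ee_rot: [[-1.0, -0.027, -0.001], [-0.027, 1.0, 0.0], [0.001, 0.0, -1.0]]
force: [-4.7, 1.8, 3.1]
finger_gap: 0.0005
finger_force: 2.3
```

Request:
carry_out --commands '[{"rot": [0, 0, 0], "offset": [2.5, 0, 0], "hand": 255}, {"rot": [0, 0, 0], "offset": [5, 0, 0], "hand": 255}, {"rot": [0, 0, 0], "offset": [7.5, 0, 0], "hand": 255}, {"rot": [0, 0, 0], "offset": [10, 0, 0], "hand": 255}, {"rot": [0, 0, 0], "offset": [12.5, 0.5, 0], "hand": 255}, {"rot": [0, 0, 0], "offset": [15, 0.5, 0], "hand": 255}, {"rot": [0, 0, 0], "offset": [17.5, 0.5, 0], "hand": 255}, {"rot": [0, 0, 0], "offset": [20, 0.5, 0], "hand": 255}, {"rot": [0, 0, 0], "offset": [22.5, 0.5, 0], "hand": 255}, {"rot": [0, 0, 0], "offset": [25, 0.5, 0], "hand": 255}, {"rot": [0, 0, 0], "offset": [27.5, 0.5, 0], "hand": 255}, {"rot": [0, 0, 0], "offset": [30, 1, 0], "hand": 255}]'

```text
time: 5.78
position: [0.4878, 0.1533, 0.2445]
ee_rot: [[-1.0, -0.027, -0.0], [-0.027, 1.0, -0.001], [0.0, -0.001, -1.0]]
force: [-4.1, -1.4, 0.9]
finger_gap: 0.0004
finger_force: 2.3
```

```bash
python3 - <<'E'
from h import *
np.set_printoptions(precision=4,suppress=True)
o=readout.observe();print(o['position'],o['force'])
p=cap('top')
cv2.imwrite('pics/t2.png',cv2.resize(p['frame'][150:250,240:310,::-1],None,fx=6,fy=6,interpolation=2))
E
```

```text
[0.4878 0.1533 0.2445] [-4.0657 -1.3747  0.9012]
```

Request:
carry_out --commands '[{"rot": [0, 0, 0], "offset": [1, 0, 0], "hand": 255}, {"rot": [0, 0, 0], "offset": [2, 0, 0], "hand": 255}, {"rot": [0, 0, 0], "offset": [3, 0, 0], "hand": 255}, {"rot": [0, 0, 0], "offset": [4, 0, 0], "hand": 255}, {"rot": [0, 0, 0], "offset": [5, 0, 0], "hand": 255}, {"rot": [0, 0, 0], "offset": [6, 0, 0], "hand": 255}]'

```text
time: 6.33
position: [0.4936, 0.1534, 0.2445]
ee_rot: [[-1.0, -0.027, -0.0], [-0.027, 1.0, -0.0], [0.0, -0.0, -1.0]]
force: [-4.1, -1.3, -0.3]
finger_gap: 0.0004
finger_force: 2.1
```

Request:
carry_out --commands '[{"rot": [0, 0, 0], "offset": [1, 0, 0], "hand": 255}, {"rot": [0, 0, 0], "offset": [2, 0, 0], "hand": 255}, {"rot": [0, 0, 0], "offset": [3, 0, 0], "hand": 255}]'

```text
time: 6.58
position: [0.4966, 0.1535, 0.2446]
ee_rot: [[-1.0, -0.027, -0.0], [-0.027, 1.0, -0.0], [0.0, -0.0, -1.0]]
force: [-4.1, -0.3, -1.8]
finger_gap: 0.0006
finger_force: 2.1
```

Request:
carry_out --commands '[{"rot": [0, 0, 0], "offset": [1, 0, 0], "hand": 255}, {"rot": [0, 0, 0], "offset": [2, 0, 0], "hand": 255}]'

```text
time: 6.75
position: [0.4978, 0.1535, 0.2446]
ee_rot: [[-1.0, -0.027, -0.006], [-0.027, 1.0, -0.0], [0.006, -0.0, -1.0]]
force: [-14.4, -1.0, 7.8]
finger_gap: 0.0005
finger_force: 7.3
```

Request:
carry_out --commands '[{"rot": [0, 0, 0], "offset": [-10, 0, 0], "hand": 255}, {"rot": [0, 0, 0], "offset": [-25, 0, 10], "hand": 255}, {"rot": [0, 0, 0], "offset": [-25, 0, 50], "hand": 255}, {"rot": [0, 0, 0], "offset": [-20, 0, 90], "hand": 255}, {"rot": [0, 0, 0], "offset": [-5, -30, 115], "hand": 0}, {"rot": [0, 0, 0], "offset": [5, -69, 125], "hand": 0}, {"rot": [0, 0, 0], "offset": [15, -108, 125], "hand": 0}, {"rot": [0, 0, 0], "offset": [25, -147, 125], "hand": 0}, {"rot": [0, 0, 0], "offset": [37, -186, 125], "hand": 0}, {"rot": [0, 0, 0], "offset": [49, -225, 125], "hand": 0}, {"rot": [0, 0, 0], "offset": [62, -263, 125], "hand": 0}, {"rot": [0, 0, 0], "offset": [76, -300, 125], "hand": 0}]'

```text
time: 7.75
position: [0.5752, -0.1489, 0.3712]
ee_rot: [[-1.0, -0.026, 0.005], [-0.026, 1.0, -0.002], [-0.005, -0.002, -1.0]]
force: [2.0, 0.1, -0.2]
finger_gap: 0.0485
finger_force: 0.0
```

Request:
carry_out --commands '[{"rot": [0, 0, 0], "offset": [15, -30, 0], "hand": 0}, {"rot": [0, 0, 0], "offset": [25, -42, 0], "hand": 0}, {"rot": [0, 0, 0], "offset": [25, -42, 0], "hand": 0}]'

```text
time: 8.0
position: [0.6011, -0.1917, 0.3708]
ee_rot: [[-1.0, -0.023, 0.005], [-0.023, 1.0, -0.003], [-0.005, -0.003, -1.0]]
force: [-0.6, 0.4, 0.4]
finger_gap: 0.0683
finger_force: 0.0
```

```bash
python3 - <<'E'
from h import *
np.set_printoptions(precision=4,suppress=True)
p=cap('wrist','w2')
for n in ['wrist','top','scene']:
  p=cap(n)
  for t,z in [('pot',0),('pin_grip',.085),('pin_seat',.056)]+([('hole_mark',.066),('push_mark',.06)] if n!='wrist' else []):
    for d in nets.tip_of(p,t)[:4]: print(n,t,round(d['conf'],2),np.round(d['uv'],1),atz(p,d['uv'],z,n=='wrist'))
  if n=='wrist':
    u,v=proj(p,(.664,-.189,.1),True).astype(int);print(u,v)
    f=p['frame'];u0=u-70;v0=v-60;a=f[max(v0,0):v0+110,max(u0,0):u0+140,::-1];print(u0,v0)
    a=cv2.resize(a,None,fx=5,fy=5,interpolation=2)
  if n=='top':
    b=cv2.resize(p['frame'][150:250,250:300,::-1],None,fx=2.5,fy=5,interpolation=2)[:a.shape[0],:100]
    cv2.imwrite('pics/clamp2.png',cv2.resize(p['frame'][150:250,240:310,::-1],None,fx=6,fy=6,interpolation=2))
cv2.imwrite('pics/w2c.png',a)
E
```

```text
wrist pot 0.74 [319.9 227.1] [ 0.6599 -0.1865  0.    ]
wrist pin_grip 0.76 [319.9 259.4] [ 0.6618 -0.1872  0.085 ]
wrist pin_seat 0.94 [337.2 169.1] [ 0.5805 -0.1725  0.056 ]
wrist pin_seat 0.82 [318.7 248.2] [ 0.6629 -0.1882  0.056 ]
wrist pin_seat 0.6 [237.  233.3] [ 0.6494 -0.2732  0.056 ]
318 268
248 208
top pin_grip 0.5 [379.9 162.3] [ 0.6548 -0.1942  0.085 ]
top pin_seat 0.41 [376.4 161.1] [ 0.6674 -0.1875  0.056 ]
top hole_mark 0.78 [272.1 169.7] [0.6539 0.1498 0.066 ]
top hole_mark 0.65 [269.4 209.1] [0.5264 0.1617 0.066 ]
scene pot 0.85 [271.5 262.1] [ 0.6584 -0.1854  0.    ]
scene pin_grip 0.67 [234.9 260.7] [ 0.6805 -0.2726  0.085 ]
scene pin_grip 0.55 [266.3 243.8] [ 0.6593 -0.1889  0.085 ]
scene pin_grip 0.43 [266.5 227.3] [ 0.6086 -0.1749  0.085 ]
scene pin_seat 0.74 [269.9 251.3] [ 0.6636 -0.1843  0.056 ]
scene pin_seat 0.65 [268.2 228.5] [ 0.5905 -0.1692  0.056 ]
scene pin_seat 0.65 [232.1 265.4] [ 0.6706 -0.283   0.056 ]
scene pin_seat 0.54 [265.3 241.9] [ 0.6307 -0.1877  0.056 ]
scene hole_mark 0.64 [390.1 209.6] [0.6564 0.1582 0.066 ]
scene push_mark 0.87 [368.1 174.7] [0.5043 0.1631 0.06  ]
```

View pics/w2c.png

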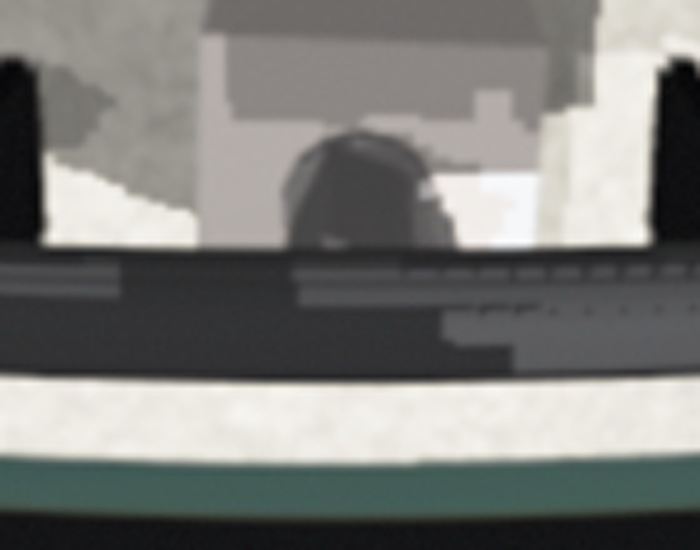

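View pics/clamp2.png

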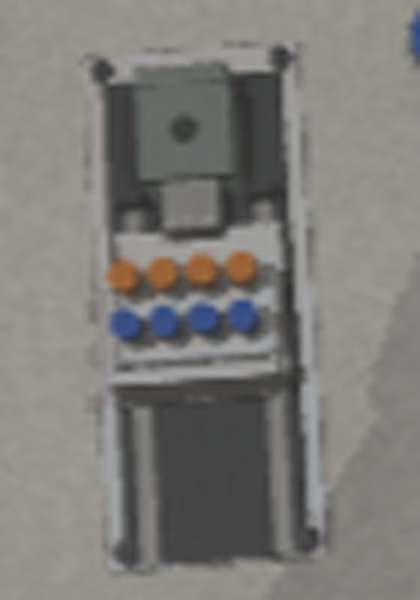

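The carriage is home: the tongue is under the clamp, with the clamp hole at crop (184,128). The gripper rod hides the pin in the wrist view, so I'll shift forward for a clear view.

Request:
carry_out --commands '[{"rot": [0, 0, 0], "offset": [25, 0, 0], "hand": 0}, {"rot": [0, 0, 0], "offset": [50, 2, 0], "hand": 0}, {"rot": [0, 0, 0], "offset": [58, 2, 0], "hand": 0}, {"rot": [0, 0, 0], "offset": [58, 2, 0], "hand": 0}]'

```text
time: 9.18
position: [0.6587, -0.1864, 0.3695]
ee_rot: [[-1.0, -0.028, -0.0], [-0.028, 1.0, -0.0], [0.0, -0.0, -1.0]]
force: [-0.4, 0.1, -1.0]
finger_gap: 0.0951
finger_force: 0.0
```

```bash
python3 - <<'E'
from h import *
np.set_printoptions(precision=4,suppress=True)
p=cap('wrist','w3');print(readout.observe()['position'])
for t,z in [('pot',0),('pin_grip',.085),('pin_seat',.056)]:
    for d in nets.tip_of(p,t)[:3]: print(t,round(d['conf'],2),np.round(d['uv'],1),atz(p,d['uv'],z,True))
u,v=proj(p,(.664,-.189,.1),True).astype(int)
u0=u-60;v0=max(v-50,0);print(u0,v0)
cv2.imwrite('pics/w3c.png',cv2.resize(p['frame'][v0:v0+90,u0:u0+120,::-1],None,fx=6,fy=6,interpolation=2))
E
```

```text
[ 0.6579 -0.1865  0.3693]
pot 0.81 [315.6 185.8] [ 0.6664 -0.1887  0.    ]
pin_grip 0.81 [221.8 192.4] [ 0.6563 -0.2734  0.085 ]
pin_grip 0.67 [313.1 202.1] [ 0.663  -0.1907  0.085 ]
pin_grip 0.61 [339.5 107.6] [ 0.5803 -0.1706  0.085 ]
pin_seat 0.83 [317.  191.5] [ 0.6601 -0.1874  0.056 ]
pin_seat 0.75 [228.9 186.3] [ 0.657  -0.2749  0.056 ]
pin_seat 0.71 [337.  110.7] [ 0.582  -0.1708  0.056 ]
254 157
```

View pics/w3c.png

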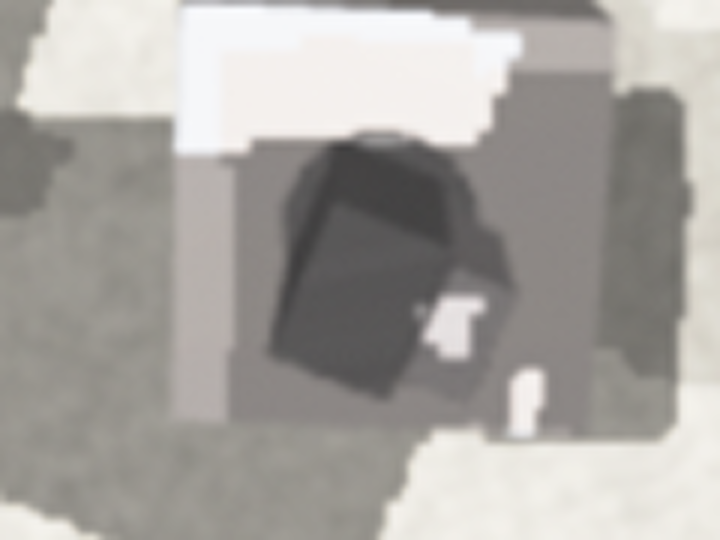

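The crop shows the pot pin block's top with corners (335,205), (452,245), (388,398) and (270,355). The button is on its right and slightly lower side, so pin +y is roughly world +y turned towards +x.

```bash
python3 - <<'E'
from h import *
np.set_printoptions(precision=4,suppress=True)
p=cap('wrist')
g=lambda x,y,z:atz(p,(254+x/6-.42,157+y/6-.42),z,True)[:2]
A,B,C,D=[g(*k,.107) for k in [(335,205),(452,245),(388,398),(270,355)]]
print(A,B,C,D,[np.linalg.norm(v) for v in(B-A,C-B,D-C,A-D)])
an=lambda v:np.degrees(np.arctan2(v[1],v[0]))
print('short',an(B-A),an(C-D),'long',an(A-D)-0,an(B-C))
th=np.radians(np.mean([an(B-A),an(C-D),an(D-A)+90,an(C-B)+90]));print(np.degrees(th))
c=(A+B+C+D)/4;print(c,'axis',c+.003*np.array([np.cos(th),np.sin(th)]))
P=[g(*k,.056) for k in [(180,5),(612,20),(600,435),(175,425)]];print(P,np.mean(P,0))
E
```

```text
[ 0.6458 -0.194 ] [ 0.6509 -0.1781] [ 0.6728 -0.1862] [ 0.667  -0.2024] [np.float64(0.016608775338830015), np.float64(0.023289667608352473), np.float64(0.0172555636528407), np.float64(0.02283467459466411)]
short 72.10789424371706 70.48242715229358 long 158.25037277102462 159.9021521723788
70.18571158485351
[ 0.6591 -0.1902] axis [ 0.6601 -0.1873]
[array([ 0.6255, -0.2202]), array([ 0.6261, -0.1514]), array([ 0.696 , -0.1496]), array([ 0.696, -0.221])] [ 0.6609 -0.1856]
```

Measured block is 17 x 23 mm (given 18 x 24), axis near (0.660, -0.187), button direction 70°. The pot centre at (0.661, -0.186) agrees.

Request:
carry_out --commands '[{"rot": [0, 0, -7], "offset": [2, 0, 0], "hand": 95}, {"rot": [0, 0, -14], "offset": [2, 0, -10], "hand": 95}, {"rot": [0, 0, -21.3], "offset": [2, 0, -25], "hand": 95}, {"rot": [0, 0, -21.3], "offset": [2, 0, -45], "hand": 95}, {"rot": [0, 0, -21.3], "offset": [2, 0, -65], "hand": 95}, {"rot": [0, 0, -21.3], "offset": [2, 0, -85], "hand": 95}, {"rot": [0, 0, -21.3], "offset": [2, 0, -100], "hand": 95}, {"rot": [0, 0, -21.3], "offset": [2, 0, -110], "hand": 95}, {"rot": [0, 0, -21.3], "offset": [2, 0, -114], "hand": 95}, {"rot": [0, 0, -21.3], "offset": [2, 0, -114], "hand": 95}]'

```text
time: 10.27
position: [0.6592, -0.1865, 0.2549]
ee_rot: [[-0.941, 0.338, -0.001], [0.338, 0.941, 0.0], [0.002, -0.0, -1.0]]
force: [-0.9, 0.1, 0.0]
finger_gap: 0.0597
finger_force: 0.0
```

Request:
carry_out --commands '[{"rot": [0, 0, 0], "offset": [0, 0, 0], "hand": 150}, {"rot": [0, 0, 0], "offset": [0, 0, 0], "hand": 170}, {"rot": [0, 0, 0], "offset": [0, 0, 0], "hand": 185}, {"rot": [0, 0, 0], "offset": [0, 0, 0], "hand": 255}, {"rot": [0, 0, 0], "offset": [0, 0, 0], "hand": 255}, {"rot": [0, 0, 0], "offset": [0, 0, 0], "hand": 255}, {"rot": [0, 0, 0], "offset": [0, 0, 0], "hand": 255}, {"rot": [0, 0, 0], "offset": [0, 0, 0], "hand": 255}]'

```text
time: 10.93
position: [0.6599, -0.1867, 0.2567]
ee_rot: [[-0.941, 0.338, 0.001], [0.338, 0.941, -0.001], [-0.001, -0.0, -1.0]]
force: [-0.7, 0.2, 3.4]
finger_gap: 0.0236
finger_force: 30.0
```

Request:
carry_out --commands '[{"rot": [0, 0, 0], "offset": [0, 0, 10], "hand": 255}, {"rot": [0, 0, 0], "offset": [0, 0, 25], "hand": 255}, {"rot": [0, 0, 0], "offset": [0, 0, 45], "hand": 255}, {"rot": [0, 0, 0], "offset": [0, 0, 65], "hand": 255}, {"rot": [0, 0, 0], "offset": [0, 0, 85], "hand": 255}, {"rot": [0, 0, 0], "offset": [0, 0, 90], "hand": 255}, {"rot": [0, 0, 5], "offset": [-2, 30, 90], "hand": 255}, {"rot": [0, 0, 10], "offset": [-3, 65, 90], "hand": 255}, {"rot": [0, 0, 15], "offset": [-5, 100, 90], "hand": 255}, {"rot": [0, 0, 20], "offset": [-7, 135, 90], "hand": 255}, {"rot": [0, 0, 21.3], "offset": [-8, 170, 90], "hand": 255}, {"rot": [0, 0, 21.3], "offset": [-9, 205, 90], "hand": 255}]'

```text
time: 11.93
position: [0.65, 0.02, 0.3454]
ee_rot: [[-1.0, -0.027, -0.001], [-0.027, 1.0, -0.0], [0.001, 0.0, -1.0]]
force: [0.2, 0.7, -1.6]
finger_gap: 0.0233
finger_force: 30.0
```

Request:
carry_out --commands '[{"rot": [0, 0, 0], "offset": [-1, 30, 0], "hand": 255}, {"rot": [0, 0, 0], "offset": [-2, 60, 0], "hand": 255}, {"rot": [0, 0, 0], "offset": [-3, 90, 0], "hand": 255}, {"rot": [0, 0, 0], "offset": [-4, 115, -3], "hand": 255}, {"rot": [0, 0, 0], "offset": [-4, 130, -6], "hand": 255}, {"rot": [0, 0, 0], "offset": [-4, 137, -10], "hand": 255}, {"rot": [0, 0, 0], "offset": [-4, 137, -15], "hand": 255}, {"rot": [0, 0, 0], "offset": [-4, 137, -18], "hand": 255}, {"rot": [0, 0, 0], "offset": [-4, 137, -18], "hand": 255}, {"rot": [0, 0, 0], "offset": [-4, 137, -18], "hand": 255}]'

```text
time: 12.77
position: [0.6467, 0.1541, 0.3271]
ee_rot: [[-1.0, -0.025, -0.001], [-0.025, 1.0, -0.001], [0.001, -0.0, -1.0]]
force: [0.9, 1.2, -1.9]
finger_gap: 0.0234
finger_force: 30.0
```

```bash
python3 - <<'E'
from h import *
np.set_printoptions(precision=4,suppress=True)
o=readout.observe();print(o['position'],o['force'],o['ft_torque'],o['finger_gap'])
x,y=o['position'][:2]
W=[]
for n in ['top','scene']:
  p=cap(n,n+'3')
  for z in (.078,.128): print(n,proj(p,(x,y,z)))
  print('hole',proj(p,(.6475,.1555,.066)))
  for t,z in [('hole_mark',.066),('pin_seat',.128),('pin_grip',.157)]:
    for d in nets.tip_of(p,t)[:2]: print(t,round(d['conf'],2),np.round(d['uv'],1),atz(p,d['uv'],z))
  u,v=proj(p,(.6475,.1555,.08)).astype(int);print(u-25,v-35)
  W.append(cv2.resize(p['frame'][v-35:v+25,u-25:u+25,::-1],None,fx=8,fy=8,interpolation=2))
cv2.imwrite('pics/hov.png',np.hstack(W))
E
```

```text
[0.6467 0.1541 0.3271] [ 0.8568  1.2036 -1.8857] [ 0.0786  0.058  -0.0185] 0.023360372164407003
top [270.3437 170.984 ]
top [268.2102 166.8694]
hole [270.3775 171.7147]
hole_mark 0.62 [269.2 171.5] [0.6484 0.1593 0.066 ]
pin_seat 0.51 [403.7 163.5] [ 0.6354 -0.2602  0.128 ]
pin_seat 0.43 [369.9 185.7] [ 0.5715 -0.152   0.128 ]
pin_grip 0.54 [403.1 159.4] [ 0.6403 -0.2537  0.157 ]
pin_grip 0.46 [370.5 190.5] [ 0.5506 -0.1493  0.157 ]
244 135
scene [387.5598 204.6223]
scene [389.4865 191.9638]
hole [387.7178 207.5863]
hole_mark 0.85 [388.1 207.8] [0.6486 0.1561 0.066 ]
pin_seat 0.53 [265.4 226.6] [ 0.6406 -0.1806  0.128 ]
pin_seat 0.53 [233.3 266.7] [ 0.7263 -0.2778  0.128 ]
pin_grip 0.74 [391.3 184.3] [0.6476 0.1554 0.157 ]
pin_grip 0.73 [234.9 261.2] [ 0.7341 -0.2704  0.157 ]
363 169
```

View pics/hov.png

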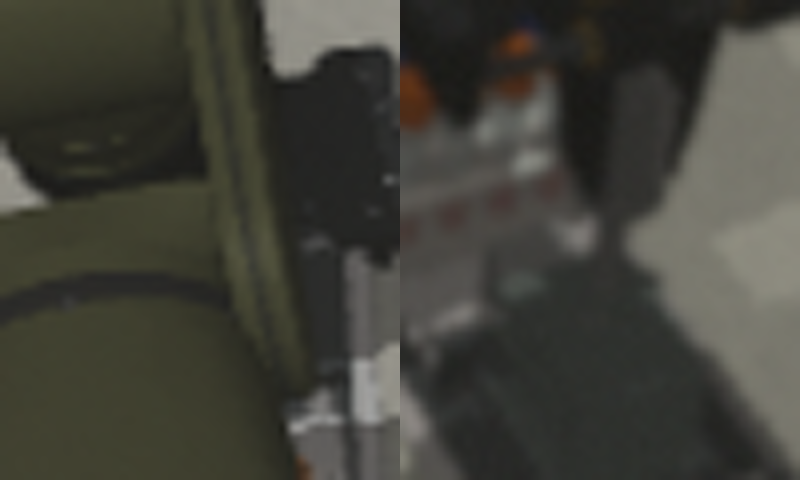

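Scene half of the crop: the pin hovers over the clamp near the expected hole at (388,207), but it is too dark there to see the hole. I'll go by feel from here.

Request:
carry_out --commands '[{"rot": [0, 0, 0], "offset": [1, 1, -1], "hand": 255}, {"rot": [0, 0, 0], "offset": [1, 1, -2], "hand": 255}, {"rot": [0, 0, 0], "offset": [1, 1, -3], "hand": 255}, {"rot": [0, 0, 0], "offset": [1, 1, -4], "hand": 255}, {"rot": [0, 0, 0], "offset": [1, 1, -5], "hand": 255}, {"rot": [0, 0, 0], "offset": [1, 1, -6], "hand": 255}, {"rot": [0, 0, 0], "offset": [1, 1, -7], "hand": 255}, {"rot": [0, 0, 0], "offset": [1, 1, -8], "hand": 255}, {"rot": [0, 0, 0], "offset": [1, 1, -9], "hand": 255}, {"rot": [0, 0, 0], "offset": [1, 1, -10], "hand": 255}]'

```text
time: 14.0
position: [0.6476, 0.1565, 0.3176]
ee_rot: [[-1.0, -0.027, -0.0], [-0.027, 1.0, 0.0], [0.0, 0.0, -1.0]]
force: [-0.2, -0.2, -1.7]
finger_gap: 0.0237
finger_force: 30.0
```

Request:
carry_out --commands '[{"rot": [0, 0, 0], "offset": [0, 0, -1], "hand": 255}, {"rot": [0, 0, 0], "offset": [0, 0, -1.5], "hand": 255}]'

```text
time: 14.17
position: [0.6477, 0.1565, 0.3166]
ee_rot: [[-1.0, -0.027, 0.0], [-0.027, 1.0, -0.0], [-0.0, -0.0, -1.0]]
force: [-0.9, -0.1, 0.9]
finger_gap: 0.0234
finger_force: 30.0
```

Request:
carry_out --commands '[{"rot": [0, 0, 0], "offset": [0, 0, -0.5], "hand": 255}, {"rot": [0, 0, 0], "offset": [0, 0, -1], "hand": 255}]'

```text
time: 14.33
position: [0.6478, 0.1565, 0.3163]
ee_rot: [[-1.0, -0.027, 0.001], [-0.027, 1.0, -0.0], [-0.001, -0.0, -1.0]]
force: [-2.0, 0.3, 5.2]
finger_gap: 0.0236
finger_force: 30.0
```

```bash
python3 - <<'E'
from h import *
o=readout.observe();print(o['position'],o['force'],o['ft_torque'])
p=cap('scene')
for d in nets.tip_of(p,'pin_seat')[:4]+nets.tip_of(p,'hole_mark')[:2]: print(d['conf'],d['uv'],atz(p,d['uv'],.066))
o=readout.observe();print(o['position'],o['force'],o['ft_torque'])
# hole from early top picture: dark blob centroid
for n,c,z in [('top',(269.9,171),.066)]:
    pt=imaging.capture('top'); g=cv2.imread('pics/top0.png',0).astype(float)
    u,v=proj(pt,(.648,.156,.066));u,v=int(u),int(v);w=g[v-5:v+6,u-5:u+6];print(w.astype(int))
    m=np.clip(np.median(w)-12-w,0,None);yy,xx=np.mgrid[v-5:v+6,u-5:u+6]
    e=((xx*m).sum()/m.sum(),(yy*m).sum()/m.sum());print(e,atz(pt,e,.066))
E
```

```text
[0.64777027 0.15647965 0.31634891] [-2.00188762  0.32359591  5.23182529] [-0.16759277  0.55290704  0.01571223]
0.73 [390.6, 193.4] [0.60249943 0.18723974 0.066     ]
0.52 [233.6, 264.0] [ 0.67505211 -0.27828461  0.066     ]
0.47 [462.0, 184.7] [0.64669746 0.39354236 0.066     ]
0.58 [391.5, 208.4] [0.65392586 0.16376621 0.066     ]
0.51 [176.6, 286.7] [ 0.68883953 -0.41685808  0.066     ]
[0.64775858 0.15647292 0.31631825] [-2.28761903 -1.23815399  4.44095044] [-0.10598438  0.53065867  0.03957598]
[[94 95 95 94 95 95 94 95 94 93 93]
 [95 95 96 94 94 95 95 95 95 94 94]
 [94 95 96 95 93 92 93 94 95 94 94]
 [95 95 95 94 81 71 76 89 94 95 95]
 [95 95 95 83 62 54 54 65 87 94 95]
 [94 94 94 73 61 62 58 64 88 95 95]
 [93 94 94 85 64 54 57 74 90 94 95]
 [94 94 94 92 74 64 72 90 94 94 94]
 [94 94 95 95 96 96 95 95 95 95 95]
 [94 94 95 96 96 95 94 95 95 95 95]
 [94 94 95 95 95 95 94 95 94 95 95]]
(np.float64(270.29245283018867), np.float64(171.0691823899371)) [0.64964774 0.15571657 0.066     ]
```

Request:
carry_out --commands '[{"rot": [0, 0, 0], "offset": [0.5, -0.2, 0.4], "hand": 255}, {"rot": [0, 0, 0], "offset": [1, -0.4, 0.3], "hand": 255}, {"rot": [0, 0, 0], "offset": [1.5, -0.6, 0.2], "hand": 255}, {"rot": [0, 0, 0], "offset": [2, -0.8, 0], "hand": 255}, {"rot": [0, 0, 0], "offset": [2, -0.8, -0.2], "hand": 255}]'

```text
time: 14.95
position: [0.6495, 0.156, 0.3161]
ee_rot: [[-1.0, -0.027, -0.001], [-0.027, 1.0, 0.001], [0.001, 0.001, -1.0]]
force: [-5.6, 0.1, 8.1]
finger_gap: 0.0237
finger_force: 30.0
```

The wrist frame reads about 4 mm lower in x than the top frame, for both the pot and the hole. Comparing like with like puts the hole at TCP x ≈ 0.6455, so I'll lift slightly and shift there.

Request:
carry_out --commands '[{"rot": [0, 0, 0], "offset": [0, 0, 2], "hand": 255}, {"rot": [0, 0, 0], "offset": [-2, 0, 2], "hand": 255}, {"rot": [0, 0, 0], "offset": [-4, 0, 2], "hand": 255}, {"rot": [0, 0, 0], "offset": [-4, 0, 1.5], "hand": 255}, {"rot": [0, 0, 0], "offset": [-4, 0, 1], "hand": 255}, {"rot": [0, 0, 0], "offset": [-4, 0, 0.4], "hand": 255}, {"rot": [0, 0, 0], "offset": [-4, 0, 0], "hand": 255}]'

```text
time: 15.53
position: [0.6458, 0.1556, 0.3162]
ee_rot: [[-1.0, -0.027, 0.0], [-0.027, 1.0, -0.0], [-0.0, -0.0, -1.0]]
force: [-2.8, -0.2, 6.5]
finger_gap: 0.0235
finger_force: 30.0
```

Request:
carry_out --commands '[{"rot": [0, 0, 0], "offset": [-0.7, 0, 0.5], "hand": 255}, {"rot": [0, 0, 0], "offset": [-1.4, 0, 0.4], "hand": 255}, {"rot": [0, 0, 0], "offset": [-2, 0, 0.3], "hand": 255}, {"rot": [0, 0, 0], "offset": [-2, 0, 0.2], "hand": 255}]'

```text
time: 15.87
position: [0.6442, 0.1556, 0.3163]
ee_rot: [[-1.0, -0.027, 0.004], [-0.027, 1.0, 0.0], [-0.004, 0.0, -1.0]]
force: [3.0, -1.3, 4.3]
finger_gap: 0.0235
finger_force: 30.0
```

Request:
carry_out --commands '[{"rot": [0, 0, 0], "offset": [0.7, 0.8, 0.1], "hand": 255}, {"rot": [0, 0, 0], "offset": [1, 1.6, 0.1], "hand": 255}, {"rot": [0, 0, 0], "offset": [1, 2.4, 0.1], "hand": 255}, {"rot": [0, 0, 0], "offset": [1, 3, 0], "hand": 255}]'

```text
time: 16.2
position: [0.645, 0.1581, 0.3164]
ee_rot: [[-1.0, -0.027, 0.001], [-0.027, 1.0, -0.002], [-0.001, -0.002, -1.0]]
force: [-0.2, -3.0, 7.8]
finger_gap: 0.0235
finger_force: 30.0
```

Request:
carry_out --commands '[{"rot": [0, 0, 0], "offset": [0, 0, 1.5], "hand": 255}, {"rot": [0, 0, 0], "offset": [0, -4, 1.5], "hand": 255}, {"rot": [0, 0, 0], "offset": [0, -4, 0.8], "hand": 255}, {"rot": [0, 0, 0], "offset": [0, -4.5, 0], "hand": 255}, {"rot": [0, 0, 0], "offset": [0, -5, 0], "hand": 255}, {"rot": [0, 0, 0], "offset": [0, -5.5, 0], "hand": 255}]'

```text
time: 16.7
position: [0.6444, 0.1542, 0.3162]
ee_rot: [[-1.0, -0.026, -0.001], [-0.026, 1.0, 0.004], [0.001, 0.004, -1.0]]
force: [-1.3, 5.1, 8.6]
finger_gap: 0.0235
finger_force: 30.0
```

```bash
python3 - <<'E'
from h import *
np.set_printoptions(precision=4,suppress=True)
p=cap('scene','scene4');o=readout.observe();print(o['position'],o['force'])
def blob(f,u,v,r=6):
    g=cv2.cvtColor(f,cv2.COLOR_BGR2GRAY).astype(float);w=g[v-r:v+r+1,u-r:u+r+1];print(w.astype(int))
g0=cv2.imread('pics/scene0.png');blob(g0,388,208)
blob(cv2.imread('pics/top0.png'),270,171,1)
W=[]
for f in (g0,cv2.imread('pics/scene4.png')):
    a=f[185:225,368:408].astype(float);a=np.clip((a/a.max())**.5*255,0,255) if 0 else np.clip(a*2.2,0,255)
    W.append(cv2.resize(a.astype(np.uint8),(400,400),interpolation=0))
x,y,z=o['position'];print('tip',proj(p,(x,y,.066)),'collar',proj(p,(x,y,.116)))
cv2.imwrite('pics/cmp.png',np.hstack(W))
E
```

```text
[0.6444 0.1542 0.3163] [-2.0355  3.2738  7.3286]
[[ 89  88  86  86  85  86  85  86  84  86  92  99 105]
 [ 86  85  84  85  85  85  86  85  85  85  86  86  85]
 [ 86  86  85  86  85  84  86  85  85  86  85  82  79]
 [ 85  85  86  84  83  82  83  84  84  84  85  84  83]
 [ 85  86  83  76  72  68  71  80  82  86  85  85  86]
 [ 86  84  77  66  57  54  59  68  79  85  86  86  86]
 [ 85  83  76  61  53  49  52  63  76  84  85  87  88]
 [ 85  84  78  71  63  57  61  68  80  85  86  86  86]
 [ 85  86  84  80  76  75  75  80  82  85  86  86  86]
 [ 85  85  85  85  84  83  84  85  85  85  86  86  86]
 [ 84  85  85  86  85  86  85  86  85  86  85  85  83]
 [ 83  85  85  86  85  85  85  86  85  83  83  81  79]
 [ 77  84  85  86  84  84  82  82  82  80  79  78  79]]
[[62 54 54]
 [61 62 58]
 [64 54 57]]
tip [386.7663 206.9279] collar [388.6458 194.4763]
```

View pics/cmp.png

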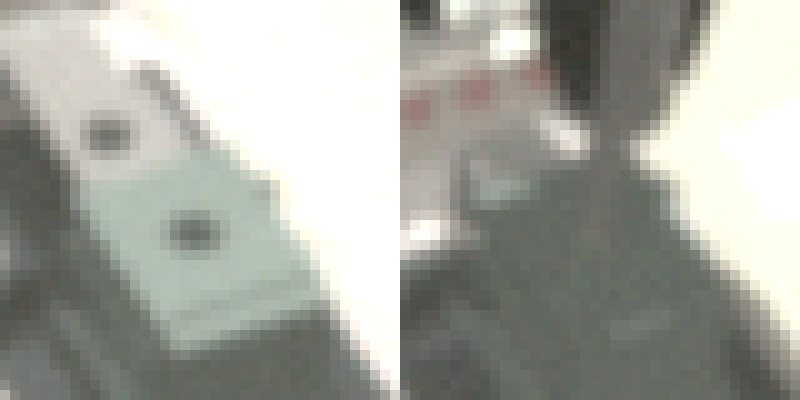

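In the left half (start picture) the clamp hole is at pixel (387.0, 207.8). In the right half the pin's tip is at about column 387, rows 207–209, so it is within a millimetre or two of the hole. I'll measure the tip from its colour contrast.

```bash
python3 - <<'E'
from h import *
np.set_printoptions(precision=4,suppress=True,linewidth=150)
fs=[cap('scene')for _ in range(3)]
p=fs[0];f=np.mean([q['frame'].astype(float) for q in fs]+[cv2.imread('pics/scene4.png')[:,:,::-1].astype(float)],0)
print('cols 378..398'); 
for v in range(198,214): print(v,np.round((f[v,378:399,0]-f[v,378:399,1])).astype(int))
for uv in [(387,207.8),(387,208.8),(388,207.8)]: print(uv,atz(p,uv,.066))
E
```

```text
cols 378..398
198 [2 1 1 1 1 0 2 2 2 1 0 0 0 1 0 1 2 1 1 2 1]
199 [1 0 0 0 0 1 2 3 2 0 1 0 0 0 1 2 1 1 1 1 1]
200 [0 0 0 0 0 1 1 1 1 1 1 0 0 0 1 1 1 2 1 1 1]
201 [ 0  0  0  0  0  0  0  0  0  0  0  0 -1 -1  0  1  1  1  1  1  2]
202 [ 0 -1 -1 -1 -2 -2 -2 -1  0  1  0  0  0 -2 -1  0  0  1  1  1  1]
203 [-3 -3 -3 -3 -2 -3 -2 -1  0  1  0  1 -2 -2 -2 -1 -1  0  2  1  1]
204 [-4 -4 -3 -3 -3 -2 -2 -1  0  0  0  0 -1 -2 -2 -2 -2  0  1  1  1]
205 [-4 -2 -3 -3 -3 -4 -2 -1  0  0  0 -1 -2 -2 -3 -3 -3 -1  1  1  1]
206 [-3 -2 -2 -3 -2 -3 -2  0  0  0  0 -1 -2 -2 -2 -3 -4 -2  1  2  2]
207 [-2 -3 -3 -3 -3 -2 -2 -1  0  0  0 -1 -2 -3 -2 -2 -3 -2 -1  1  2]
208 [-2 -2 -2 -2 -3 -2 -2 -1  0  0 -1 -1 -1 -2 -3 -2 -2 -2 -2  0  1]
209 [-2 -2 -3 -2 -2 -2 -2 -1 -1 -1 -1 -2 -3 -2 -2 -3 -2 -3 -2 -2  0]
210 [-2 -2 -2 -2 -2 -2 -2 -2 -2 -1 -1 -2 -2 -3 -3 -2 -2 -2 -2 -2  0]
211 [-2 -2 -2 -2 -3 -2 -2 -3 -2 -2 -2 -2 -2 -2 -3 -3 -2 -2 -2 -2 -1]
212 [-3 -2 -2 -2 -2 -3 -3 -2 -3 -2 -2 -2 -3 -3 -2 -3 -3 -2 -2 -3 -2]
213 [-3 -2 -2 -2 -2 -3 -3 -3 -3 -2 -3 -2 -3 -2 -3 -3 -2 -2 -2 -2 -2]
(387, 207.8) [0.6475 0.1533 0.066 ]
(387, 208.8) [0.6507 0.1517 0.066 ]
(388, 207.8) [0.6485 0.1559 0.066 ]
```

Correcting for the scene-frame comparison, the hole lies about 1–3 mm towards -x and +y from here.

Request:
carry_out --commands '[{"rot": [0, 0, 0], "offset": [0, 0, 1.8], "hand": 255}, {"rot": [0, 0, 0], "offset": [-2.5, 2.6, 1.8], "hand": 255}, {"rot": [0, 0, 0], "offset": [-2.5, 2.6, 1.4], "hand": 255}, {"rot": [0, 0, 0], "offset": [-2.5, 2.6, 0.7], "hand": 255}, {"rot": [0, 0, 0], "offset": [-2.5, 2.6, 0.2], "hand": 255}, {"rot": [0, 0, 0], "offset": [-2.5, 2.6, 0.2], "hand": 255}]'

```text
time: 17.4
position: [0.6422, 0.1554, 0.3165]
ee_rot: [[-1.0, -0.027, -0.0], [-0.027, 1.0, -0.001], [0.0, -0.001, -1.0]]
force: [-1.6, -1.9, 6.5]
finger_gap: 0.0236
finger_force: 30.0
```

Request:
carry_out --commands '[{"rot": [0, 0, 0], "offset": [-0.5, 0.3, 0], "hand": 255}, {"rot": [0, 0, 0], "offset": [-1, 0.6, 0], "hand": 255}, {"rot": [0, 0, 0], "offset": [-1.5, 0.8, 0], "hand": 255}]'

```text
time: 17.65
position: [0.6411, 0.1559, 0.3165]
ee_rot: [[-1.0, -0.027, 0.002], [-0.027, 1.0, -0.002], [-0.002, -0.002, -1.0]]
force: [1.0, -3.5, 5.3]
finger_gap: 0.0235
finger_force: 30.0
```

Request:
carry_out --commands '[{"rot": [0, 0, 0], "offset": [0, 0, 1.8], "hand": 255}, {"rot": [0, 0, 0], "offset": [3, -1.5, 1.8], "hand": 255}, {"rot": [0, 0, 0], "offset": [6, -3.1, 1.8], "hand": 255}, {"rot": [0, 0, 0], "offset": [6, -3.1, 1.2], "hand": 255}, {"rot": [0, 0, 0], "offset": [6, -3.1, 0.6], "hand": 255}, {"rot": [0, 0, 0], "offset": [6, -3.1, 0], "hand": 255}, {"rot": [0, 0, 0], "offset": [6, -3.1, 0], "hand": 255}]'

```text
time: 18.23
position: [0.6466, 0.1534, 0.3145]
ee_rot: [[-1.0, -0.027, -0.0], [-0.027, 1.0, -0.0], [0.0, -0.0, -1.0]]
force: [1.2, 0.8, -2.3]
finger_gap: 0.0233
finger_force: 30.0
```

Request:
carry_out --commands '[{"rot": [0, 0, 0], "offset": [0.6, -0.3, 0], "hand": 255}, {"rot": [0, 0, 0], "offset": [1.2, -0.6, 0], "hand": 255}, {"rot": [0, 0, 0], "offset": [1.8, -0.9, 0], "hand": 255}]'

```text
time: 18.48
position: [0.6483, 0.1525, 0.3152]
ee_rot: [[-1.0, -0.027, -0.001], [-0.027, 1.0, -0.0], [0.001, -0.0, -1.0]]
force: [0.6, -0.3, -2.5]
finger_gap: 0.0234
finger_force: 30.0
```

The tip has dropped into the mouth: z is below the clamp surface and there is no contact load. Next I'll lower slowly and watch the side forces.

Request:
carry_out --commands '[{"rot": [0, 0, 0], "offset": [-0.5, 0.2, -0.8], "hand": 255}, {"rot": [0, 0, 0], "offset": [-0.5, 0.2, -1.6], "hand": 255}, {"rot": [0, 0, 0], "offset": [-0.5, 0.2, -2.4], "hand": 255}, {"rot": [0, 0, 0], "offset": [-0.5, 0.2, -3.2], "hand": 255}]'

```text
time: 18.82
position: [0.6478, 0.1528, 0.3121]
ee_rot: [[-1.0, -0.027, -0.0], [-0.027, 1.0, -0.0], [0.0, -0.0, -1.0]]
force: [-1.0, 0.1, -1.7]
finger_gap: 0.0234
finger_force: 30.0
```

Request:
carry_out --commands '[{"rot": [0, 0, 0], "offset": [0, 0, -0.8], "hand": 255}, {"rot": [0, 0, 0], "offset": [0, 0, -1.6], "hand": 255}, {"rot": [0, 0, 0], "offset": [0, 0, -2.4], "hand": 255}, {"rot": [0, 0, 0], "offset": [0.7, 0, -2.4], "hand": 255}, {"rot": [0, 0, 0], "offset": [1.4, 0, -2.4], "hand": 255}, {"rot": [0, 0, 0], "offset": [2, 0, -2.4], "hand": 255}]'

```text
time: 19.32
position: [0.6497, 0.1528, 0.3096]
ee_rot: [[-1.0, -0.027, -0.002], [-0.027, 1.0, 0.0], [0.002, 0.0, -1.0]]
force: [-3.0, 0.3, -1.8]
finger_gap: 0.0232
finger_force: 30.0
```

Request:
carry_out --commands '[{"rot": [0, 0, 0], "offset": [-1, 0, 0], "hand": 255}, {"rot": [0, 0, 0], "offset": [-2, 0, 0], "hand": 255}, {"rot": [0, 0, 0], "offset": [-3, 0, 0], "hand": 255}, {"rot": [0, 0, 0], "offset": [-4, 0, 0], "hand": 255}]'

```text
time: 19.65
position: [0.6461, 0.1528, 0.3102]
ee_rot: [[-1.0, -0.027, 0.002], [-0.027, 1.0, 0.0], [-0.002, 0.0, -1.0]]
force: [1.8, 0.6, -3.0]
finger_gap: 0.0233
finger_force: 30.0
```

Request:
carry_out --commands '[{"rot": [0, 0, 0], "offset": [1, 0, 0], "hand": 255}, {"rot": [0, 0, 0], "offset": [1.7, 0, 0], "hand": 255}, {"rot": [0, 0, 0], "offset": [1.7, 1, 0], "hand": 255}, {"rot": [0, 0, 0], "offset": [1.7, 2, 0], "hand": 255}]'

```text
time: 19.98
position: [0.6476, 0.1548, 0.3098]
ee_rot: [[-1.0, -0.027, -0.0], [-0.027, 1.0, -0.0], [0.0, -0.0, -1.0]]
force: [0.4, -1.0, -1.7]
finger_gap: 0.0235
finger_force: 30.0
```

Request:
carry_out --commands '[{"rot": [0, 0, 0], "offset": [0, -1, 0], "hand": 255}, {"rot": [0, 0, 0], "offset": [0, -2, 0], "hand": 255}, {"rot": [0, 0, 0], "offset": [0, -3, 0], "hand": 255}, {"rot": [0, 0, 0], "offset": [0, -4, 0], "hand": 255}]'

```text
time: 20.32
position: [0.6476, 0.1514, 0.3098]
ee_rot: [[-1.0, -0.026, 0.0], [-0.026, 1.0, 0.003], [-0.0, 0.003, -1.0]]
force: [0.6, 6.0, -3.1]
finger_gap: 0.0235
finger_force: 30.0
```

Request:
carry_out --commands '[{"rot": [0, 0, 0], "offset": [0.2, 1.4, 0], "hand": 255}, {"rot": [0, 0, 0], "offset": [0.2, 2.7, 0], "hand": 255}, {"rot": [0, 0, 0], "offset": [0.2, 2.7, -1], "hand": 255}, {"rot": [0, 0, 0], "offset": [0.2, 2.7, -2], "hand": 255}, {"rot": [0, 0, 0], "offset": [0.2, 2.7, -3], "hand": 255}, {"rot": [0, 0, 0], "offset": [0.2, 2.7, -4], "hand": 255}, {"rot": [0, 0, 0], "offset": [0.2, 2.7, -5], "hand": 255}, {"rot": [0, 0, 0], "offset": [0.2, 2.7, -6], "hand": 255}]'

```text
time: 20.98
position: [0.6478, 0.1534, 0.3037]
ee_rot: [[-1.0, -0.027, -0.0], [-0.027, 1.0, -0.0], [0.0, -0.0, -1.0]]
force: [0.6, 0.5, -0.8]
finger_gap: 0.024
finger_force: 30.0
```

Request:
carry_out --commands '[{"rot": [0, 0, 0], "offset": [0, 0, -0.8], "hand": 255}, {"rot": [0, 0, 0], "offset": [0, 0, -1.6], "hand": 255}, {"rot": [0, 0, 0], "offset": [0, 0, -2.4], "hand": 255}, {"rot": [0, 0, 0], "offset": [0, 0, -3.2], "hand": 255}]'

```text
time: 21.32
position: [0.6478, 0.1535, 0.3006]
ee_rot: [[-1.0, -0.027, 0.0], [-0.027, 1.0, -0.0], [-0.0, -0.0, -1.0]]
force: [1.1, 1.0, -1.8]
finger_gap: 0.0239
finger_force: 30.0
```

Into the tongue and free. Continuing down.

Request:
carry_out --commands '[{"rot": [0, 0, 0], "offset": [0, 0, -1], "hand": 255}, {"rot": [0, 0, 0], "offset": [0, 0, -2], "hand": 255}, {"rot": [0, 0, 0], "offset": [0, 0, -3], "hand": 255}, {"rot": [0, 0, 0], "offset": [0, 0, -4], "hand": 255}, {"rot": [0, 0, 0], "offset": [0, 0, -5], "hand": 255}, {"rot": [0, 0, 0], "offset": [0, 0, -6], "hand": 255}, {"rot": [0, 0, 0], "offset": [0, 0, -7], "hand": 255}]'

```text
time: 21.9
position: [0.6478, 0.1535, 0.2935]
ee_rot: [[-1.0, -0.027, -0.0], [-0.027, 1.0, -0.0], [0.0, -0.0, -1.0]]
force: [-0.4, 0.4, -1.9]
finger_gap: 0.0234
finger_force: 30.0
```

Request:
carry_out --commands '[{"rot": [0, 0, 0], "offset": [0, 0, -1], "hand": 255}, {"rot": [0, 0, 0], "offset": [0, 0, -2], "hand": 255}, {"rot": [0, 0, 0], "offset": [0, 0, -3], "hand": 255}, {"rot": [0, 0, 0], "offset": [0, 0, -4], "hand": 255}, {"rot": [0, 0, 0], "offset": [0, 0, -5], "hand": 255}, {"rot": [0, 0, 0], "offset": [0, 0, -6], "hand": 255}]'

```text
time: 22.4
position: [0.6478, 0.1535, 0.2876]
ee_rot: [[-1.0, -0.027, 0.0], [-0.027, 1.0, -0.0], [-0.0, -0.0, -1.0]]
force: [-0.1, -0.2, -2.2]
finger_gap: 0.0236
finger_force: 30.0
```

Request:
carry_out --commands '[{"rot": [0, 0, 0], "offset": [0, 0, -1], "hand": 255}, {"rot": [0, 0, 0], "offset": [0, 0, -2], "hand": 255}, {"rot": [0, 0, 0], "offset": [0, 0, -3], "hand": 255}, {"rot": [0, 0, 0], "offset": [0, 0, -4], "hand": 255}, {"rot": [0, 0, 0], "offset": [0, 0, -5], "hand": 255}, {"rot": [0, 0, 0], "offset": [0, 0, -6], "hand": 255}, {"rot": [0, 0, 0], "offset": [0, 0, -7], "hand": 255}, {"rot": [0, 0, 0], "offset": [0, 0, -8], "hand": 255}, {"rot": [0, 0, 0], "offset": [0, 0, -9], "hand": 255}, {"rot": [0, 0, 0], "offset": [0, 0, -10], "hand": 255}]'

```text
time: 23.23
position: [0.6478, 0.1535, 0.2775]
ee_rot: [[-1.0, -0.027, 0.0], [-0.027, 1.0, 0.0], [-0.0, 0.0, -1.0]]
force: [0.4, -0.5, -1.6]
finger_gap: 0.0232
finger_force: 30.0
```

Request:
carry_out --commands '[{"rot": [0, 0, 0], "offset": [0, 0, -1], "hand": 255}, {"rot": [0, 0, 0], "offset": [0, 0, -2], "hand": 255}, {"rot": [0, 0, 0], "offset": [0, 0, -3], "hand": 255}, {"rot": [0, 0, 0], "offset": [0, 0, -4], "hand": 255}, {"rot": [0, 0, 0], "offset": [0, 0, -5], "hand": 255}, {"rot": [0, 0, 0], "offset": [0, 0, -6], "hand": 255}, {"rot": [0, 0, 0], "offset": [0, 0, -7], "hand": 255}, {"rot": [0, 0, 0], "offset": [0, 0, -8], "hand": 255}]'

```text
time: 23.9
position: [0.6478, 0.1535, 0.2696]
ee_rot: [[-1.0, -0.027, -0.0], [-0.027, 1.0, 0.0], [0.0, 0.0, -1.0]]
force: [-0.5, -0.8, -2.7]
finger_gap: 0.0237
finger_force: 30.0
```

Request:
carry_out --commands '[{"rot": [0, 0, 0], "offset": [0, 0, -0.8], "hand": 255}, {"rot": [0, 0, 0], "offset": [0, 0, -1.6], "hand": 255}]'

```text
time: 24.07
position: [0.6478, 0.1535, 0.268]
ee_rot: [[-1.0, -0.027, -0.0], [-0.027, 1.0, -0.0], [0.0, -0.0, -1.0]]
force: [-1.2, 0.5, -2.2]
finger_gap: 0.0235
finger_force: 30.0
```

Request:
carry_out --commands '[{"rot": [0, 0, 0], "offset": [0, 0, -0.7], "hand": 255}, {"rot": [0, 0, 0], "offset": [0, 0, -1.4], "hand": 255}]'

```text
time: 24.23
position: [0.6478, 0.1535, 0.2667]
ee_rot: [[-1.0, -0.027, -0.0], [-0.027, 1.0, -0.0], [0.0, -0.0, -1.0]]
force: [-1.3, -0.4, 3.5]
finger_gap: 0.0236
finger_force: 30.0
```

Request:
carry_out --commands '[{"rot": [0, 0, 0], "offset": [0, 0, -0.5], "hand": 255}, {"rot": [0, 0, 0], "offset": [0, 0, -0.8], "hand": 255}]'

```text
time: 24.4
position: [0.6479, 0.1535, 0.2668]
ee_rot: [[-1.0, -0.027, -0.0], [-0.027, 1.0, -0.0], [0.0, -0.0, -1.0]]
force: [-3.4, -0.2, 4.2]
finger_gap: 0.0234
finger_force: 30.0
```

The collar is seated: z is exactly 50 mm below where the tip first touched, with about 6 N down. Now I'll release.

Request:
carry_out --commands '[{"rot": [0, 0, 0], "offset": [0, 0, 0.3], "hand": 170}, {"rot": [0, 0, 0], "offset": [0, 0, 0.3], "hand": 130}, {"rot": [0, 0, 0], "offset": [0, 0, 0.3], "hand": 95}, {"rot": [0, 0, 0], "offset": [0, 0, 0.3], "hand": 95}, {"rot": [0, 0, 0], "offset": [0, 0, 0.3], "hand": 95}, {"rot": [0, 0, 0], "offset": [0, 0, 0.3], "hand": 95}]'

```text
time: 24.9
position: [0.6478, 0.1534, 0.266]
ee_rot: [[-1.0, -0.027, 0.0], [-0.027, 1.0, -0.0], [-0.0, -0.0, -1.0]]
force: [0.4, -0.1, -1.1]
finger_gap: 0.0574
finger_force: 0.0
```

Request:
carry_out --commands '[{"rot": [0, 0, 0], "offset": [0, 0, 5], "hand": 95}, {"rot": [0, 0, 0], "offset": [0, 0, 20], "hand": 95}, {"rot": [0, 0, 0], "offset": [0, 0, 50], "hand": 95}, {"rot": [0, 0, 0], "offset": [0, 0, 85], "hand": 95}, {"rot": [0, 0, 0], "offset": [0, 0, 110], "hand": 95}, {"rot": [0, 0, 0], "offset": [-35, 0, 120], "hand": 95}, {"rot": [0, 0, 0], "offset": [-70, 0, 120], "hand": 95}, {"rot": [0, 0, 0], "offset": [-100, 0, 120], "hand": 95}, {"rot": [0, 0, 0], "offset": [-130, 0, 120], "hand": 95}, {"rot": [0, 0, 0], "offset": [-150, 0, 120], "hand": 95}, {"rot": [0, 0, 0], "offset": [-150, 0, 120], "hand": 95}]'

```text
time: 25.82
position: [0.4951, 0.1536, 0.3876]
ee_rot: [[-1.0, -0.028, 0.001], [-0.028, 1.0, 0.0], [-0.001, 0.0, -1.0]]
force: [0.1, 0.8, -0.3]
finger_gap: 0.0599
finger_force: 0.0
```

```bash
python3 - <<'E'
from h import *
p=cap('scene');q=cap('top')
a=cv2.resize(np.clip(p['frame'][150:240,340:420,::-1].astype(float)*1.5,0,255).astype(np.uint8),None,fx=5,fy=5,interpolation=2)
b=cv2.resize(q['frame'][140:230,240:320,::-1],None,fx=5,fy=5,interpolation=2)
cv2.imwrite('pics/end.png',np.hstack([a,b]))
E
```

```text
(no output)
```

View pics/end.png

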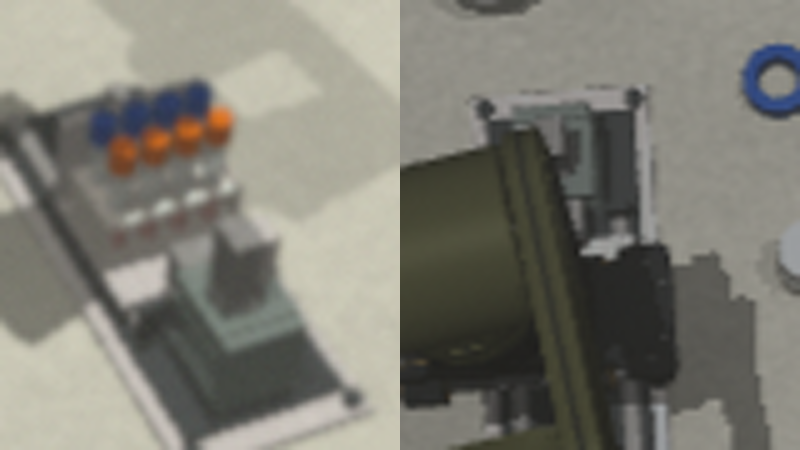

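The pin stands upright and seated on the clamp (scene crop around (240,265)), the carriage is home, and the robot is clear.

```bash
python3 -c "
from cell import workorder;print(workorder.job_done())"
```

```text
the job is handed in; nothing more can be done
None
```

I pushed the carriage home and seated the pin with its collar on the clamp, then let it go and moved the arm clear. The job is handed in at about 26 s. I had no close view to confirm the button sprang out, and I touched the clamp top with up to about 10 N while feeling for the hole (3 to 6 N asked, 50 N too much).

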